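# Unlock the primed flap and hold it up to the inspection camera

## Robot

A 6-joint arm with a two-finger parallel gripper is mounted at the origin on the work surface. World frame = base frame: x ahead of the robot, y to its left, z up, the work surface at z = 0. Lengths are in m, angles in rad, forces in N, time in s.
With the tool pointing down it reaches from about 0.35 to 0.975 m from the base axis. Payload 4.9 kg.
Tool frame: the origin (TCP) lies at the very end of the fingers, on their centre line; the grasp point (between the pads) lies 19 mm behind it; z points along the fingers, y is the line along which they close (so a half turn about z gives the same grasp; the last joint's range is limited). The gripper opens to 85 mm and grips with 20 to 120 N. Pads are 22 mm wide; open, the fingers measure 114 mm over their backs; the gripper's body (76 mm by 85 mm) begins 54 mm behind the grasp point. The pads swing forward as they close: fully open they stand 13 mm farther back than shut.
Start: joints at [-1.417, 0.053, 1.613, -0, 1.476, -0.119], TCP at [0.168, -0.602, 0.231] pointing down, gripper open.
Joint ranges: [-3.01, 3.01], [-1.01, 2.22], [0.06, 2.58], [-1.02, 4.17], [0.09, 2.62], [-3.14, 3.14]. Speed limits (rad/s): [2.57, 2.57, 3.14, 3.14, 3.14, 3.14].

## Interface

Orientations are given as a rotation vector (axis times angle).
In Python, from station import ctrl, imaging gives the robot as it stands.
- The arm moves only by the tool play_rows, never from a script. Its argument "series" is a list of rows, each a list of 3 entries, a list of its own where there are three numbers: the opening, from 0 (shut) to 1 (fully open), then the shift along the tool's x, y, z each as a share of 0.05 m, from -1 to 1, then the turn, a rotation vector about the tool's x, y, z each as a share of 8 degrees, from -1 to 1. In form: [[grip, [dx, dy, dz], [ax, ay, az]], ...]. A call has 1 to 8 rows; each row shifts and turns the commanded pose from where the row before left it, along the tool's axes as they then stand; what a row does not reach is not made up. A row lasts 1/8 s, in which the tool goes at most 62.5 mm and 10.7 degrees, less where a joint would pass 70% of its speed; a pose out of reach is approached as far as the arm can. A call with a number of a shift or a turn outside -1 to 1 is refused whole. A call with a gripper value outside its range is refused whole. The fingers move at their own pace and stop on an object; "force" is the grip in N (left out, the last holds). Time passes only in rows, so rows that do not move let the fingers close. It gives the time, the measured TCP pose, the force, the opening and the grip force at its end, in the units of the state.
- ctrl.get_obs(): the state, without advancing time (a new reading comes with each control period).
- imaging.get_image(name): name is "scene" or "top" or "wrist"; returns a dict with "color" (384x512x3 uint8, blue, green, red), "fx", "fy", "cx", "cy" (pixels), "D" ([k1, k2, p1, p2, k3] as OpenCV has them; the pictures are not rectified), "extrinsics" (4x4, takes a point from world to camera coordinates); the wrist camera has in their place "hand_eye" (4x4, takes a point from camera to tool coordinates, whose origin is the TCP and whose axes are the flange's). Camera axes: x right, y down, z forward; pixel columns grow to the right and rows downward; lengths in m; the calibration is good to about 2 mm. A picture is of the moment at which its call begins: read the wrist's pose just before it. There is no depth.
- ctrl.finish_job(): hands the job in; it is judged then, once.
The state is a dict: "t": time; "q": joint angles; "dq": joint speeds; "effort": joint torques, N m; "tool_pos": TCP position; "tool_rot": TCP orientation; "contact_force": force on the tool from outside, world axes, zero at the start; "wrist_torque": the same for the moment, N m; "opening": finger opening in m; "grip_force": force on a finger pad.
Only numpy, scipy, OpenCV 4.12 (cv2) and the standard library are available. Lean on these libraries where they do the work, as an engineer would, in place of code of your own. Each camera call takes 0.05 s, during which the arm holds its last target. There are 200 camera calls.

## Task

Wind the handwheel counter-clockwise (seen from above) until the locking-pin carriage is fully back against its stop, leaving the primed flap standing in its slot meanwhile. Then lift the flap out of the sanding fixture by its top edge and hold it up in the air squarely in front of the inspection camera: rimmed side towards the lens, leaning as the camera leans so that it faces the lens square on, top edge still up, centre on the lens axis and 15 cm from the lens. Finish while still holding it there, motionless; do not put it down, do not touch the camera and leave the other things on the bench alone.

Things in the scene. Friction and masses are not known exactly. Their poses are not given: they have to be found in the camera images.
- fixture: Steel sanding fixture, fixed: base 130 (x) x 280 (y) x 20 mm. Origin on the bench under the middle of the slot the flap stands in; z up. Slot along x, 13 mm wide, 83 long, floor 20 mm above the bench, solid walls 30 mm higher: the flap comes out straight up. On its -y side the pin carriage (aluminium block 50 x 32 mm, top at 95 mm) and, at y = -165 mm, the handwheel's vertical axis.
- wheel (a joint): Turn of the handwheel in rad, 0 to 3.6, growing counter-clockwise seen from above; 3.6 is the stop (carriage fully back). Starts between 0 and 0.8. Friction about 0.12 N m (some 3 N at the knob); stays where it is left.
- pin (a joint): How far the pin carriage is drawn back in m, 0 to 0.036 (0.036 = against its stop block); geared to the handwheel, 10 mm per rad. Its 14 mm steel pin passes through the flap's hole from the -y side and blocks lifting until it is drawn back by 22 mm.
- wheel_hub (a point): Point on the handwheel's vertical axis at the knob's mid-height (98 mm above the bench). The wheel is a spoked steel rim, 112 mm across, its top 74 mm above the bench.
- knob_grip (a point): Middle of the handwheel's upright black crank knob, 98 mm above the bench: cylinder 20 mm in diameter, 44 mm high (74 to 118 mm above the bench), 44 mm from the wheel axis. It spins freely on its own pin, so it may be gripped from above and led round in a circle without turning the gripper.
- flap: The flap itself (see flap_centre); origin at the middle of its lower edge, axes as that point. In the fixture its flat face looks towards the pin carriage and handwheel, its rimmed face away from them.
- flap_centre (a point): Centre (half-way up) of the loose flap: pale grey primed plate 80 (x) x 10 (y) x 130 mm high (z), 0.2 to 0.4 kg, upright in the slot, top edge 150 mm above the bench at first. 24 mm through hole at its centre; the +y face has a raised rim around it (40 mm across, 5 mm proud), the other face is flat. z points to the top edge. Grip across the thickness from above, in the top 30 mm.
- spot (a point): Where the flap's centre must be held: on the lens axis, 150 mm in front of the lens, 0.2 to 0.29 m above the bench. Axes are the camera's: y points from the spot back to the lens (the flap's +y must point so), z is up in the picture, leaning away from the camera by its downward tilt (the flap's z must point so), x sideways.
- lens (a point): Middle of the front glass of the inspection camera: a grey box 56 x 70 x 52 mm with a black lens inside a white ring lamp 80 mm across, looking down at 0.2 to 0.5 rad below level. Axes as spot: it looks along its -y.
- cam: Stand of the inspection camera, fixed to the bench: origin on the bench under the camera's tilt pivot, which is 330 mm high and 80 mm behind the lens glass; foot plate and a 372 mm pole lie 70 mm behind the origin (its +y). It looks towards its -y side. Not to be touched.
- can: Bystander: paint tin, 84 mm across, 105 mm high. Origin under its centre. Leave alone.
- spray: Bystander: aluminium bottle, 56 mm across, 170 mm high. Origin under its centre. Leave alone.
- sander: Bystander: cork sanding block 55 x 100 x 32 mm. Origin under its centre. Leave alone.
- jar: Bystander: amber glass jar with an orange lid, 70 mm across, 85 mm high. Origin under its centre. Leave alone.
There are look-alikes about, which are no part of the job. Of the things that look like the flap, the middle-sized one is meant.

How it is judged:
On the way, in this order (a step that is already met when the one before it is completed fails the run):
1. the handwheel is wound until the pin carriage is back at its stop (drawn back more than 33.5 of 36 mm), with the flap still in its slot (value of joint pin above 0.0335 m and distance of flap_centre from where it was at the start of the episode below 0.02 m), for 0.2 s.
2. the flap is lifted clear of the fixture in the fingers (centre more than 150 mm above the bench) (height (world z) of flap_centre above 0.15 m and contact force between the fingers and flap above 2 N), for 0.2 s.
At the end, for the whole second after the job is handed in: Flap held in the air by the fingers alone, motionless, centre within 25 mm of the spot 150 mm before the lens, rimmed face square to the lens and top edge up within 0.2 rad; pin carriage still drawn back more than 33.5 mm (all of step 2 and value of joint pin above 0.0335 m and distance between flap_centre and spot below 0.025 m and angle between the y axis of flap_centre and the y axis of spot, either way round below 0.2 rad and angle between the z axis of flap_centre and the z axis of spot, either way round below 0.2 rad and angle between flap_centre's own z axis and vertical below 1.2 rad and y of lens in the frame of flap_centre above 0.1 m and contact force between flap and fixture below 0.2 N and contact force between flap and cam below 0.2 N and linear speed of flap below 0.03 m/s and angular speed of flap below 0.2 rad/s); the arm keeps its last pose, push and grip.
It fails at once if the inspection camera or its stand is touched (more than 2 N) (contact force between anything else and cam above 2 N).
It fails at once if the paint tin is moved by more than 30 mm (distance of can from where it was at the start of the episode above 0.03 m).
It fails at once if the bottle is moved by more than 30 mm (distance of spray from where it was at the start of the episode above 0.03 m).
It fails at once if the sanding block is moved by more than 30 mm (distance of sander from where it was at the start of the episode above 0.03 m).
It fails at once if the jar is moved by more than 30 mm (distance of jar from where it was at the start of the episode above 0.03 m).
It also fails if it takes over 58 s, if anything falls off the work surface, if the arm or the gripper's body presses on something with over 40 N, if the wrist force passes 120 N, or if a joint passes its speed limit or range.

## Working session

There is one attempt and no reset: what is moved stays moved. The work goes in short steps, Python scripts to look and compute and a tool call to move; the robot and the scene stay as the last step left them, time stands still between calls to the robot, and variables do not carry over. Pictures are saved under pics/ and viewed, at most 10 in all, crops included, and the job is handed in when it is done.

Besides the shell and the picture viewer there is one more tool, called by a JSON object that holds its "method" and its "body", one argument or row to a line. play_rows: Moves the arm, as the interface text tells. Shift numbers are shares of 0.05 m and turn numbers shares of 8 degrees, none past 1 either way. Its arguments: {"type":"object","properties":{"series":{"type":"array"},"force":{"type":"number"}},"required":["series"]}

```bash
ls; mkdir -p pics
cat > h.py <<'E'
import numpy as np, cv2, pickle
from scipy.spatial.transform import Rotation as R
from station import ctrl, imaging
def snap(n,f):
    o=ctrl.get_obs(); im=imaging.get_image(n)
    T=np.eye(4)
    if n=='wrist':
        T[:3,:3]=R.from_rotvec(o['tool_rot']).as_matrix(); T[:3,3]=o['tool_pos']
        im['c2w']=T@im['hand_eye']
    else: im['c2w']=np.linalg.inv(im['extrinsics'])
    cv2.imwrite(f'pics/{f}.png',im['color']); pickle.dump(im,open(f'pics/{f}.pkl','wb')); return im
def load(f): return pickle.load(open(f'pics/{f}.pkl','rb'))
def K(im): return np.array([[im['fx'],0,im['cx']],[0,im['fy'],im['cy']],[0,0,1.]])
def ray(im,p):
    u=cv2.undistortPoints(np.array([[p]],float),K(im),np.array(im['D'],float))[0,0]
    return im['c2w'][:3,3], im['c2w'][:3,:3]@np.array([u[0],u[1],1.])
def atz(im,p,z):
    o,d=ray(im,p); return o+d*(z-o[2])/d[2]
def proj(im,P):
    W=np.linalg.inv(im['c2w']); P=np.atleast_2d(np.asarray(P,float))
    return cv2.projectPoints(P,cv2.Rodrigues(W[:3,:3])[0],W[:3,3],K(im),np.array(im['D'],float))[0][:,0]
def tri(obs):
    A=np.zeros((3,3));b=np.zeros(3)
    for im,p in obs:
        o,d=ray(im,p); d=d/np.linalg.norm(d); M=np.eye(3)-np.outer(d,d); A+=M;b+=M@o
    return np.linalg.solve(A,b)
E
python3 - <<'E'
from h import *
a=snap('scene','s0');b=snap('top','t0')
cv2.imwrite('pics/st.png',cv2.resize(np.vstack([a['color'],b['color']]),None,fx=.78,fy=.78))
for i in (a,b): print(i['c2w'].round(3),i['fx'],i['D'])
E
```

```text
pics
[[-0.711  0.557 -0.429  1.083]
 [ 0.703  0.567 -0.429  0.482]
 [ 0.004 -0.607 -0.795  1.112]
 [ 0.     0.     0.     1.   ]] 392.02951173627355 [0.03169729 0.         0.         0.         0.        ]
[[-0.02  -0.995  0.1    0.468]
 [-1.     0.022  0.019 -0.   ]
 [-0.021 -0.099 -0.995  1.481]
 [ 0.     0.     0.     1.   ]] 378.3748969350609 [-0.02978273  0.          0.          0.          0.        ]
```

Run:
```python
from h import *
for f in('s0','t0'): cv2.imwrite(f'pics/{f}b.png',cv2.resize(load(f)['color'],(800,600),interpolation=cv2.INTER_CUBIC))
```

```text
(no output)
```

View pics/s0b.png

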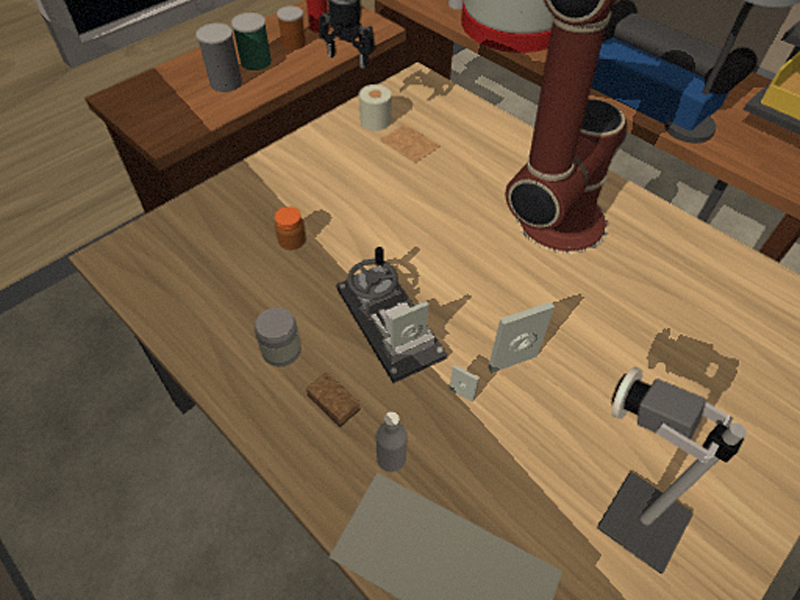

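View pics/t0b.png

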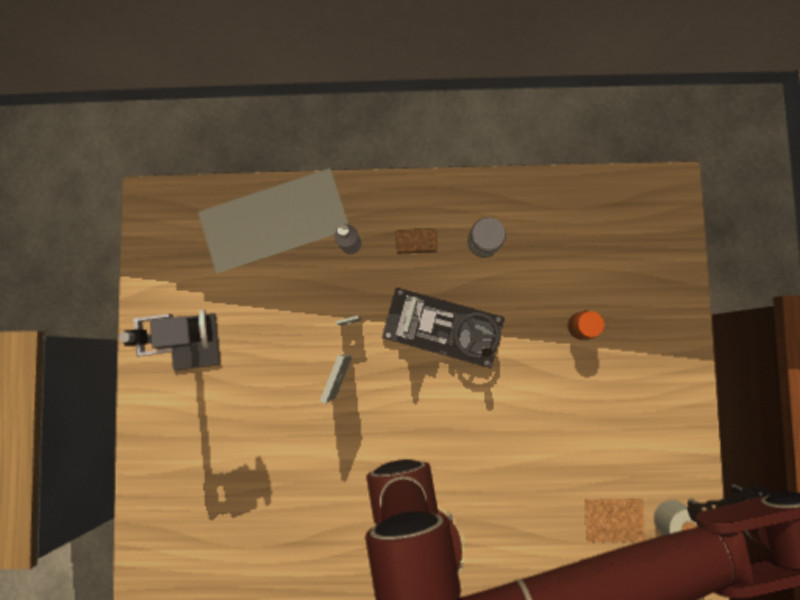

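The scene picture (800x600) shows three flap look-alikes: a small one at (463,382), one standing in the fixture at (410,325), and a large one at (523,336). The one in the fixture is middle-sized and stands in the slot, so it is the one meant. The knob is at (379,255), the camera at (660,405). In the top view the fixture is at (445,327) and the camera lens at (203,330). I'm enlarging to confirm and measure.

Run:
```python
from h import *
def crop(f,x,y,w,h,s):
    c=cv2.resize(load(f)['color'][y:y+h,x:x+w],None,fx=s,fy=s,interpolation=cv2.INTER_CUBIC)
    for k in range(0,w,10):
        cv2.line(c,(k*s,0),(k*s,6),(0,255,255),1); cv2.putText(c,str(x+k),(k*s,16),0,.35,(0,255,255),1) if k%20==0 else 0
    for k in range(0,h,10):
        cv2.line(c,(0,k*s),(6,k*s),(0,255,255),1); cv2.putText(c,str(y+k),(8,k*s+4),0,.35,(0,255,255),1) if k%20==0 else 0
    return c
cv2.imwrite('pics/c1.png',np.hstack([crop('s0',208,150,80,100,5),crop('s0',375,230,100,140,4)[:500]]))
cv2.imwrite('pics/c2.png',np.vstack([crop('t0',240,180,90,60,6)[:,:480],crop('t0',70,190,80,40,6)]))
```

```text
(no output)
```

View pics/c1.png

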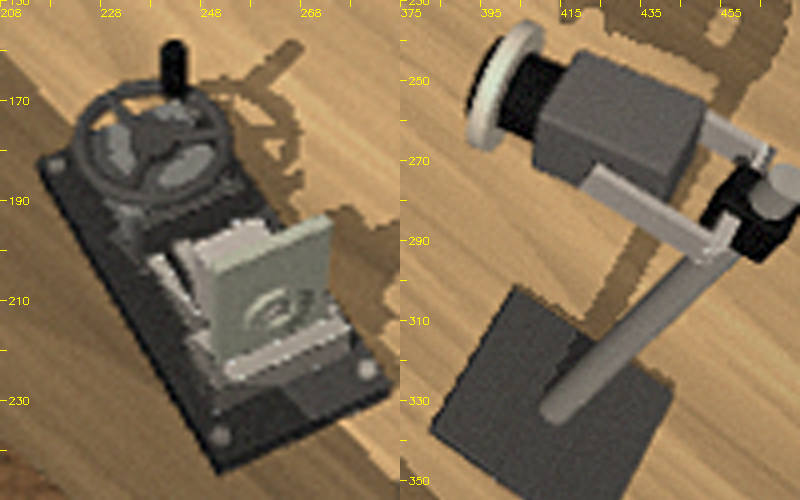

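View pics/c2.png

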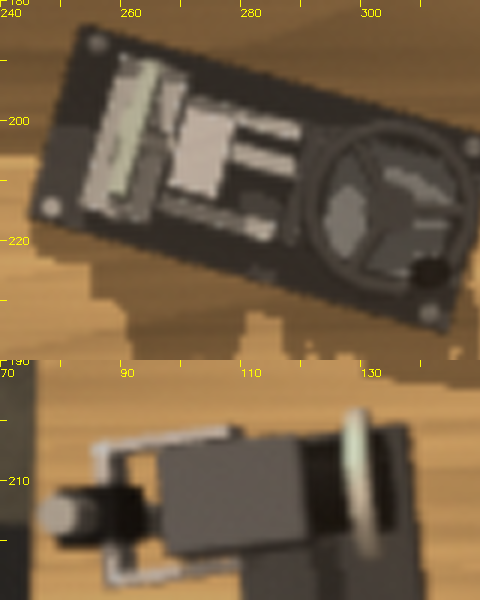

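The crops confirm it: rimmed flap in the slot with the pin carriage behind it. Scene pixels: flap top corners (250.4,203.6) and (274,193.4), knob top (242.8,158.6). Top-view pixels: knob (311.7,225.3), ring centre (130,210). Next I fit models to these.

```bash
cat > fit.py <<'E'
from h import *
from scipy.optimize import least_squares
S=load('s0');T=load('t0')
def rz(a): return R.from_euler('z',a).as_matrix()
fo=[(S,[(-.065,-.2,.02)],(216,182)),]
def fx(p,l): return np.array([p[0],p[1],0])+np.asarray(l)@rz(p[2]).T
print('corners', [atz(T,p,.02).round(3) for p in((253.8,184.2),(245,216.3),(314.5,235))],[atz(S,p,.02).round(3) for p in((216,182),(252,244.8),(286.4,228))])
print('flaptop',[atz(S,p,.15).round(3) for p in((250.4,203.6),(274,193.4))],[atz(T,p,.15).round(3) for p in((265,190.5),(257.5,215))])
print('knob',atz(S,(242.8,159.2),.118).round(3),atz(T,(311.7,225.3),.118).round(3),tri([(S,(242.8,159.2)),(T,(311.7,225.3))]).round(3))
print('ring',tri([(S,(401,251)),(T,(130.4,210.3))]).round(3))
# camera fit: x,y,yaw,tilt, body offset, ring offset
def campt(p,l):
    M=rz(p[2])@R.from_euler('x',p[3]).as_matrix()   # tilt: +y axis raised => looks down along -y
    return np.array([p[0],p[1],.33])+M@(np.asarray(l,float))
def res(p):
    e=[]
    b=p[4]; w=.028;h=.026
    # image top view: box top; up in image=+x, right=-y
    Tp=[((-1,1),(96.7,205)),((-1,0),(120.3,202.8)),((1,0),(120.5,220)),((1,1),(97.5,222.5))]
    Sp=[((-1,1),(453.8,255)),((-1,0),(421.3,242.5)),]
    for sgn in [p_s]:
        pass
    for (sx,k),uv in Tp: e.append(proj(T,campt(p,(sx*w*p_s,b+.07*k,h)))[0]-uv)
    for (sx,k),uv in [((-1,0),(410,258.8)),((1,0),(421.3,242.5)),((1,1),(451.8,255))]: e.append(proj(S,campt(p,(sx*w*p_s,b+.07*k,h)))[0]-uv)
    e.append(2*(proj(S,campt(p,(0,-.08+p[5],0)))[0]-(401,251)))
    for s,uv in ((-1,(129.5,198)),(1,(131.7,222.5))): e.append(proj(T,campt(p,(s*.04*p_s,-.08+p[5],0)))[0]-uv)
    e.append(proj(S,campt(p,(0,-.08+p[5],.04)))[0]-(406.3,235)); e.append(proj(S,campt(p,(0,-.08+p[5],-.04)))[0]-(395.8,267.5))
    q=np.array([p[0],p[1],.01])+rz(p[2])@[0,.07,0]; e.append(proj(S,q)[0]-(414,332))
    e.append([p[5]*200])
    return np.concatenate(e)
for p_s in(1,-1):
    r=least_squares(res,[.47,.6,0,.35,-.03,0],loss='soft_l1');p=r.x
    print(p_s,r.cost,p.round(3)); print(res(p).round(1)); print('lens',campt(p,(0,-.08,0)),'spot',campt(p,(0,-.23,0)))
E
python3 fit.py
```

```text
corners [array([0.635, 0.034, 0.02 ]), array([0.511, 0.071, 0.02 ]), array([ 0.434, -0.194,  0.02 ])] [array([ 0.558, -0.222,  0.02 ]), array([0.645, 0.048, 0.02 ]), array([0.521, 0.083, 0.02 ])]
flaptop [array([ 0.602, -0.003,  0.15 ]), array([0.523, 0.02 , 0.15 ])] [array([ 0.597, -0.008,  0.15 ]), array([0.511, 0.02 , 0.15 ])]
knob [ 0.474 -0.169  0.118] [ 0.471 -0.172  0.118] [ 0.471 -0.173  0.112]
ring [0.529 0.415 0.31 ]
1 212.83097638829238 [ 0.514  0.481  0.037  0.488 -0.037  0.003]
[ -0.4  19.3   0.6  20.5  -0.1 -15.   -1.5 -17.   12.4 -18.6 -11.5  13.8
  -9.7  12.4   0.7  -0.2   3.4  28.8   0.6 -20.9  -7.6   3.4   8.   -4.6
   0.5  -0.5   0.7]
lens [0.51693546 0.41040588 0.29249568] spot [0.52188045 0.27800286 0.22217507]
-1 25.104034694239324 [ 0.521  0.484  0.098  0.275 -0.044  0.007]
[-1.9 -1.2 -1.1 -1.3  0.2 -0.2 -1.3 -0.2 -1.2 -0.9 -1.1 -1.8  1.5 -1.
  0.  -0.3  0.1 -0.4  0.1  0.6 -4.5  4.7  4.5 -6.1  1.   1.   1.4]
lens [0.52895868 0.40769816 0.30827909] spot [0.54311908 0.26402903 0.26755239]
```

```bash
python3 - <<'E'
s=open('fit.py').read()
import re
a=s.index("    e.append(proj(S,campt(p,(0,-.08+p[5],.04)))"); b=s.index("    q=np.array")
s=s[:a]+"""    th=np.linspace(0,6.283,40); pts=[campt(p,(.04*np.cos(t),-.08+p[5]+o,.04*np.sin(t))) for t in th for o in(-.006,.006)]
    u=proj(S,np.array(pts)); e.append(np.r_[u.min(0)-(392,235),u.max(0)-(411.3,267.5)])
"""+s[b:]
s=s.replace("for p_s in(1,-1)","for p_s in(-1,)")
open('fit.py','w').write(s)
E
python3 fit.py | tail -6
python3 - <<'E'
from h import *
# fixture estimate
P={(.065,.08):[(.511,.071),(.521,.083)],(-.065,.08):[]}
from scipy.optimize import least_squares
# local +y toward world +y(camera); +x local: y=up rot -> x ; unknown yaw
loc=[];w=[]
for l,ws in [((.065,.0),[]),]: pass
kn=[(.635,.034),(.511,.071),(.434,-.194),(.558,-.222),(.645,.048),(.521,.083)]
l=[(1,.0),(-1,.0),(-1,-.28),(1,-.28),(1,0),(-1,0)]
def f(p):
    c,s=np.cos(p[2]),np.sin(p[2]);M=np.array([[c,-s],[s,c]]);e=[]
    for (sx,y),q in zip(l,kn): e.append(p[:2]+M@[sx*.065,y+p[3]]-q)
    for sx,q in((1,(.602,-.003)),(-1,(.523,.02)),(1,(.597,-.008)),(-1,(.511,.020))): e.append(p[:2]+M@[sx*.04,0]-q)
    return np.concatenate(e)
r=least_squares(f,[.56,0,-.3,.05]);print(r.x.round(4));print((f(r.x)*1000).round())
p=r.x;c,s=np.cos(p[2]),np.sin(p[2]);M=np.array([[c,-s],[s,c]]);h=p[:2]+M@[0,-.165];print('hub',h)
k=np.array([.4715,-.172])-h;print(np.linalg.norm(k),np.degrees(np.arctan2(k[1],k[0])))
print(ctrl.get_obs()['tool_rot'], R.from_rotvec(ctrl.get_obs()['tool_rot']).as_matrix().round(3))
E
```

```text
knob [ 0.474 -0.169  0.118] [ 0.471 -0.172  0.118] [ 0.471 -0.173  0.112]
ring [0.529 0.415 0.31 ]
-1 10.462434621282101 [ 0.521  0.484  0.1    0.297 -0.043  0.007]
[-1.9 -1.  -1.  -1.1  0.3  0.  -1.2  0.1 -1.1 -0.8 -1.1 -1.8  1.6 -1.5
  0.1  0.2  0.1 -0.1  0.1  0.7 -1.7 -1.1  0.2  0.8  1.   0.7  1.4]
lens [0.528448   0.40780629 0.30657665] spot [0.54283584 0.26510335 0.26265786]
[ 0.5602  0.0067 -0.2893  0.0555]
[ 3.  7.  3.  7. -0.  4.  0. -5. -7. -7. -7. -5. -3. -2. -1. -2.  2.  3.
 11. -2.]
hub [ 0.51310677 -0.15146721]
0.04639740118070481 -153.7338301435399
[-3.11060990e+00 -4.26913084e-01  3.10358050e-05] [[ 0.963  0.269 -0.   ]
 [ 0.269 -0.963  0.002]
 [ 0.    -0.002 -1.   ]]
```

```bash
cat > plan.py <<'E'
from h import *
def plan(p,Rt,n,grip,cur=None,start=None):
    o=ctrl.get_obs(); P=np.array(o['tool_pos']);Q=R.from_rotvec(o['tool_rot'])
    if start: P,Q=start
    from scipy.spatial.transform import Slerp
    P0,Q0=P,Q; sl=Slerp([0,1],R.concatenate([Q0,Rt])); out=[]
    for k in range(1,n+1):
        t=P0+(np.array(p)-P0)*k/n; d=Q.inv().apply(t-P)/.05; a=(Q.inv()*sl(k/n)).as_rotvec()/np.radians(8)
        d=d.round(2);a=a.round(2); P=P+Q.apply(d*.05); Q=Q*R.from_rotvec(a*np.radians(8))
        out.append([grip,d.tolist(),a.tolist()])
    for i in range(0,n,8): print(str(out[i:i+8]).replace(' ','').replace('-0.0,','0,').replace('-0.0]','0]').replace('0.0,','0,'))
    print('end',P.round(4),np.linalg.norm(P-p)); return P,Q
def down(yd,tilt=0,yaw=0): # tool y at world angle yd (rad), tool z down
    y=np.array([np.cos(yd),np.sin(yd),0]);z=np.array([0,0,-1.]);return R.from_matrix(np.c_[np.cross(y,z),y,z])
E
python3 - <<'E'
from plan import *
T=load('t0');S=load('s0')
M=R.from_euler('z',-.2893).as_matrix()[:2,:2]
for p in((268.5,198.5),(278.5,197),(276,213),(268,211)):print('carr',(M.T@(atz(T,p,.095)[:2]-[.5602,.0067])).round(3))
print('big',[atz(T,p,.19).round(3) for p in((223,228),(208,257))],atz(T,(223,205),.06).round(3))
plan([.4715,-.172,.20],down(-.289),16,1)
E
```

```text
carr [ 0.019 -0.022]
carr [ 0.034 -0.056]
carr [-0.025 -0.063]
carr [-0.026 -0.033]
big [array([0.468, 0.138, 0.19 ]), array([0.371, 0.19 , 0.19 ])] [0.554 0.151 0.06 ]
[[1,[0.51,-0.41,0.04],[0,0,-0.45]],[1,[0.53,-0.39,0.04],[0,0,-0.45]],[1,[0.56,-0.34,0.04],[0,0,-0.45]],[1,[0.58,-0.32,0.03],[0,0,-0.46]],[1,[0.6,-0.27,0.04],[0,0,-0.45]],[1,[0.61,-0.24,0.04],[0,0,-0.45]],[1,[0.63,-0.19,0.04],[0,0,-0.45]],[1,[0.63,-0.16,0.04],[0,-0.01,-0.45]]]
[[1,[0.65,-0.12,0.04],[-0.01,0,-0.45]],[1,[0.65,-0.07,0.03],[0,0,-0.46]],[1,[0.66,-0.04,0.04],[0,0,-0.45]],[1,[0.66,0.01,0.04],[0,0,-0.45]],[1,[0.65,0.05,0.04],[0,0,-0.45]],[1,[0.65,0.09,0.03],[0,0,-0.45]],[1,[0.65,0.13,0.04],[0,0,-0.45]],[1,[0.63,0.17,0.04],[0,0,-0.46]]]
end [ 0.4716 -0.1721  0.2   ] 0.00013670686440979394
```

{"method": "play_rows", "body": {
  "series": [
    [1, [0.51, -0.41, 0.04], [0, 0, -0.45]],
    [1, [0.53, -0.39, 0.04], [0, 0, -0.45]],
    [1, [0.56, -0.34, 0.04], [0, 0, -0.45]],
    [1, [0.58, -0.32, 0.03], [0, 0, -0.46]],
    [1, [0.6, -0.27, 0.04], [0, 0, -0.45]],
    [1, [0.61, -0.24, 0.04], [0, 0, -0.45]],
    [1, [0.63, -0.19, 0.04], [0, 0, -0.45]],
    [1, [0.63, -0.16, 0.04], [0, -0.01, -0.45]]
  ]
}}

```text
t: 1.1
tool_pos: [0.3202, -0.3862, 0.2152]
tool_rot: [-2.906, -1.193, 0.002]
contact_force: [0.5, -0.3, -0.3]
opening: 0.0853
grip_force: 0.0
```

{"method": "play_rows", "body": {
  "series": [
    [1, [0.65, -0.12, 0.04], [-0.01, 0, -0.45]],
    [1, [0.65, -0.07, 0.03], [0, 0, -0.46]],
    [1, [0.66, -0.04, 0.04], [0, 0, -0.45]],
    [1, [0.66, 0.01, 0.04], [0, 0, -0.45]],
    [1, [0.65, 0.05, 0.04], [0, 0, -0.45]],
    [1, [0.65, 0.09, 0.03], [0, 0, -0.45]],
    [1, [0.65, 0.13, 0.04], [0, 0, -0.45]],
    [1, [0.63, 0.17, 0.04], [0, 0, -0.46]]
  ]
}}

```text
t: 2.1
tool_pos: [0.4719, -0.1716, 0.1999]
tool_rot: [2.515, 1.881, -0.002]
contact_force: [-0.1, 0.2, -0.7]
opening: 0.0854
grip_force: 0.0
```

Run:
```python
from h import *
w=snap('wrist','w1');o=ctrl.get_obs();print(o['t'],o['tool_pos'],o['q'])
c=cv2.resize(w['color'],(800,600),interpolation=cv2.INTER_CUBIC)
for P,n in(((.4715,-.172,.118),'k'),((.5131,-.1515,.074),'h')):
    u=proj(w,P)[0];print(n,u);cv2.circle(c,tuple((u*800/512).astype(int)),4,(0,0,255),1)
for t in np.linspace(0,6.28,9): pass
cv2.imwrite('pics/w1b.png',c)
```

```text
2.15 [ 0.47324223 -0.16892748  0.19953322] [-4.91772377e-01 -2.25116692e-01  1.92701351e+00  1.26535661e-03
  1.43986517e+00 -2.09493358e-01]
k [251.31443275 194.16226972]
h [285.40763148 151.76848019]
```

View pics/w1b.png

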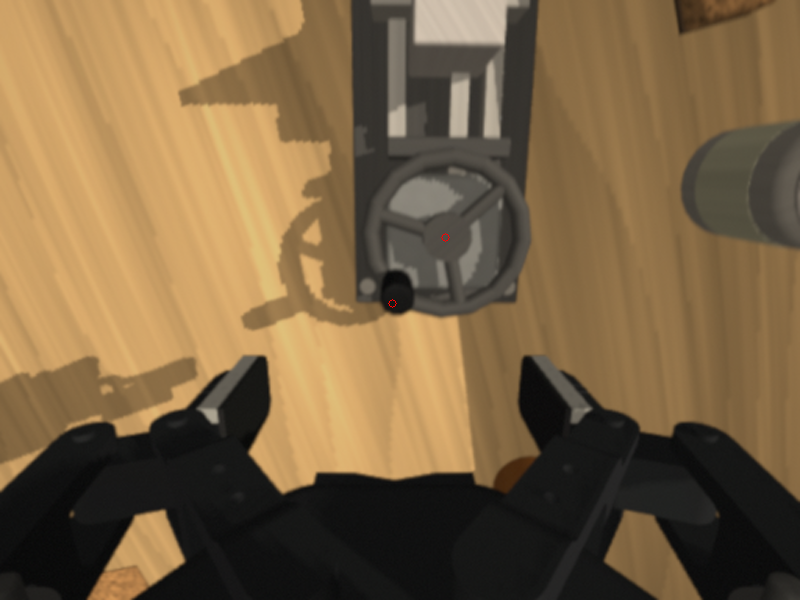

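The wrist view shows the knob top at about (398,299) and the hub at (446,238), both of 800 wide; the hub prediction matches. The carriage is at the top of the picture.

Run:
```python
from plan import *
w=load('w1');s=512/800
k=atz(w,(398*s,299*s),.118);hb=atz(w,(446*s,238*s),.074);print(k,hb)
d=(k-hb)[:2];print(np.linalg.norm(d),np.degrees(np.arctan2(d[1],d[0])))
h=hb[:2]
a=np.arctan2(d[1],d[0]); kk=h+.044*np.array([np.cos(a),np.sin(a)]);print('used',kk)
m=(kk+k[:2])/2
o=ctrl.get_obs();print(o['tool_pos'])
plan([*m,.094],down(-.289),8,1)
```

```text
[ 0.47506644 -0.1703925   0.118     ] [ 0.51299168 -0.15204619  0.074     ]
0.04212968965352208 -154.1846641280736
used [ 0.47338278 -0.17120697]
[ 0.47324223 -0.16892748  0.19953322]
[[1,[0,0,0.26],[0,0,0.01]],[1,[-0.01,0.01,0.27],[0,0,0.0]],[1,[0,0,0.26],[0,0,0.01]],[1,[-0.01,0,0.27],[0,0,0.0]],[1,[0,0.01,0.26],[0,-0.01,0.01]],[1,[0,0,0.26],[0,0,0.01]],[1,[-0.01,0.01,0.27],[0,0,0.0]],[1,[0,0,0.26],[0,0,0.01]]]
end [ 0.4743 -0.1707  0.094 ] 0.00011001898135828583
```

{"method": "play_rows", "body": {
  "series": [
    [1, [0.04, 0.05, 0.4], [0, 0, 0]],
    [1, [0, 0, 0.5], [0, 0, 0]],
    [1, [0, 0, 0.5], [0, 0, 0]],
    [1, [0, 0, 0.5], [0, 0, 0]],
    [1, [0, 0, 0.34], [0, 0, 0]],
    [0, [0, 0, 0], [0, 0, 0]],
    [0, [0, 0, 0], [0, 0, 0]],
    [0, [0, 0, 0], [0, 0, 0]]
  ],
  "force": 30
}}

```text
t: 3.15
tool_pos: [0.4754, -0.1722, 0.0897]
tool_rot: [2.515, 1.877, -0.0]
contact_force: [1.0, -0.5, 0.2]
opening: 0.0323
grip_force: 0.0
```

{"method": "play_rows", "body": {
  "series": [
    [0, [0, 0, 0], [0, 0, 0]],
    [0, [0, 0, 0], [0, 0, 0]],
    [0, [0, 0, 0], [0, 0, 0]],
    [0, [0, 0, 0], [0, 0, 0]]
  ]
}}

```text
t: 3.65
tool_pos: [0.4748, -0.1721, 0.0896]
tool_rot: [2.516, 1.878, -0.003]
contact_force: [-3.1, -0.6, 5.3]
opening: 0.0189
grip_force: 29.6
```

Run:
```python
from h import *
Q=R.from_rotvec(ctrl.get_obs()['tool_rot']); h=np.array([.513,-.1518]);c=np.array([.4746,-.1709]);a0=np.degrees(np.arctan2(*(c-h)[::-1]));print(a0)
P=np.r_[c,0.]; X=np.array([.285,.958,0]);Y=np.array([.958,-.285,0]);out=[]
for k in list(range(10,161,10))+list(range(165,216,5)):
    a=np.radians(a0+k);t=np.r_[h+.044*np.array([np.cos(a),np.sin(a)]),0]
    d=((t-P)@np.c_[X,Y]/.05).round(2);P=P+(X*d[0]+Y*d[1])*.05;out.append([0,[*d.tolist(),0],[0,0,0]])
for i in range(0,len(out),8):print(out[i:i+8])
```

```text
-153.5544393264614
[[0, [-0.12, 0.1, 0], [0, 0, 0]], [0, [-0.08, 0.13, 0], [0, 0, 0]], [0, [-0.06, 0.14, 0], [0, 0, 0]], [0, [-0.03, 0.15, 0], [0, 0, 0]], [0, [-0.0, 0.15, 0], [0, 0, 0]], [0, [0.02, 0.16, 0], [0, 0, 0]], [0, [0.05, 0.14, 0], [0, 0, 0]], [0, [0.07, 0.14, 0], [0, 0, 0]]]
[[0, [0.09, 0.12, 0], [0, 0, 0]], [0, [0.12, 0.1, 0], [0, 0, 0]], [0, [0.13, 0.08, 0], [0, 0, 0]], [0, [0.14, 0.06, 0], [0, 0, 0]], [0, [0.15, 0.03, 0], [0, 0, 0]], [0, [0.15, 0.01, 0], [0, 0, 0]], [0, [0.15, -0.02, 0], [0, 0, 0]], [0, [0.15, -0.05, 0], [0, 0, 0]]]
[[0, [0.07, -0.04, 0], [0, 0, 0]], [0, [0.07, -0.03, 0], [0, 0, 0]], [0, [0.06, -0.05, 0], [0, 0, 0]], [0, [0.06, -0.05, 0], [0, 0, 0]], [0, [0.05, -0.05, 0], [0, 0, 0]], [0, [0.05, -0.06, 0], [0, 0, 0]], [0, [0.04, -0.07, 0], [0, 0, 0]], [0, [0.04, -0.06, 0], [0, 0, 0]]]
[[0, [0.03, -0.07, 0], [0, 0, 0]], [0, [0.03, -0.08, 0], [0, 0, 0]], [0, [0.02, -0.07, 0], [0, 0, 0]]]
```

{"method": "play_rows", "body": {
  "series": [
    [0, [-0.12, 0.1, 0], [0, 0, 0]],
    [0, [-0.08, 0.13, 0], [0, 0, 0]],
    [0, [-0.06, 0.14, 0], [0, 0, 0]],
    [0, [-0.03, 0.15, 0], [0, 0, 0]],
    [0, [0, 0.15, 0], [0, 0, 0]],
    [0, [0.02, 0.16, 0], [0, 0, 0]],
    [0, [0.05, 0.14, 0], [0, 0, 0]],
    [0, [0.07, 0.14, 0], [0, 0, 0]]
  ],
  "force": 40
}}

```text
t: 4.65
tool_pos: [0.5259, -0.1934, 0.0896]
tool_rot: [-2.516, -1.878, 0.001]
contact_force: [-5.1, 6.9, 9.9]
opening: 0.0191
grip_force: 39.3
```

Forces are small and the knob is following.

{"method": "play_rows", "body": {
  "series": [
    [0, [0.09, 0.12, 0], [0, 0, 0]],
    [0, [0.12, 0.1, 0], [0, 0, 0]],
    [0, [0.13, 0.08, 0], [0, 0, 0]],
    [0, [0.14, 0.06, 0], [0, 0, 0]],
    [0, [0.15, 0.03, 0], [0, 0, 0]],
    [0, [0.15, 0.01, 0], [0, 0, 0]]
  ]
}}

```text
t: 5.4
tool_pos: [0.5556, -0.1637, 0.0896]
tool_rot: [2.516, 1.878, -0.006]
contact_force: [-7.3, -1.5, 9.1]
opening: 0.0188
grip_force: 39.4
```

{"method": "play_rows", "body": {
  "series": [
    [0, [0.15, -0.02, 0], [0, 0, 0]],
    [0, [0.15, -0.05, 0], [0, 0, 0]],
    [0, [0, 0, 0], [0, 0, 0]]
  ]
}}

```text
t: 5.78
tool_pos: [0.5573, -0.1481, 0.0896]
tool_rot: [2.515, 1.878, -0.003]
contact_force: [-3.6, -0.3, 6.1]
opening: 0.0188
grip_force: 39.1
```

{"method": "play_rows", "body": {
  "series": [
    [0, [0.07, -0.04, 0], [0, 0, 0]],
    [0, [0.07, -0.03, 0], [0, 0, 0]],
    [0, [0, 0, 0], [0, 0, 0]]
  ]
}}

```text
t: 6.15
tool_pos: [0.5567, -0.1434, 0.0897]
tool_rot: [2.509, 1.873, -0.005]
contact_force: [0.9, -11.5, 3.2]
opening: 0.0185
grip_force: 39.1
```

{"method": "play_rows", "body": {
  "series": [
    [0, [0.06, -0.05, 0], [0, 0, 0]],
    [0, [0.06, -0.05, 0], [0, 0, 0]],
    [0, [0, 0, 0], [0, 0, 0]]
  ]
}}

```text
t: 6.52
tool_pos: [0.5564, -0.1428, 0.0899]
tool_rot: [2.497, 1.863, -0.007]
contact_force: [11.7, -34.4, -10.6]
opening: 0.0185
grip_force: 39.7
```

{"method": "play_rows", "body": {
  "series": [
    [0, [0.05, -0.05, 0], [0, 0, 0]],
    [0, [0.05, -0.06, 0], [0, 0, 0]],
    [0, [0, 0, 0], [0, 0, 0]]
  ]
}}

```text
t: 6.9
tool_pos: [0.5567, -0.1391, 0.0903]
tool_rot: [2.488, 1.856, 0.003]
contact_force: [28.8, -43.7, -23.9]
opening: 0.0187
grip_force: 40.1
```

It stalls after about 165° (2.88 rad), with force building up, so the stop is reached. I relieve the push, let go and check.

{"method": "play_rows", "body": {
  "series": [
    [0, [-0.1, 0.1, 0], [0, 0, 0]],
    [0, [-0.1, 0.09, 0], [0, 0, 0]],
    [0, [0, 0, 0], [0, 0, 0]],
    [1, [0, 0, 0], [0, 0, 0]],
    [1, [0, 0, 0], [0, 0, 0]],
    [1, [0, 0, 0], [0, 0, 0]],
    [1, [0, 0, 0], [0, 0, 0]],
    [1, [0, 0, -0.4], [0, 0, 0]]
  ]
}}

```text
t: 7.9
tool_pos: [0.5533, -0.1379, 0.1069]
tool_rot: [-2.516, -1.878, 0.006]
contact_force: [0.4, -1.1, -0.1]
opening: 0.0857
grip_force: 0.0
```

{"method": "play_rows", "body": {
  "series": [
    [1, [-0.1, 0, -0.8], [0, 0, 0]],
    [1, [-0.2, 0, -0.8], [0, 0, 0]],
    [1, [0, 0, -0.6], [0, 0, 0]],
    [1, [0, 0, 0], [0, 0, 0]]
  ]
}}

```text
t: 8.4
tool_pos: [0.5526, -0.1537, 0.2237]
tool_rot: [2.511, 1.874, 0.005]
contact_force: [-0.4, -0.3, -0.3]
opening: 0.0857
grip_force: 0.0
```

Run:
```python
from h import *
w=snap('wrist','w2');o=ctrl.get_obs();print(o['t'],o['tool_pos'],o['contact_force'])
s=snap('scene','s2')
c=np.hstack([w['color'][:300,100:450],cv2.resize(s['color'][150:250,208:288],None,fx=3.0,fy=3,interpolation=cv2.INTER_CUBIC)])
cv2.imwrite('pics/w2b.png',c)
```

```text
8.45 [ 0.55142148 -0.15314738  0.22083426] [-0.37303213 -0.34198887 -0.36462814]
```

View pics/w2b.png

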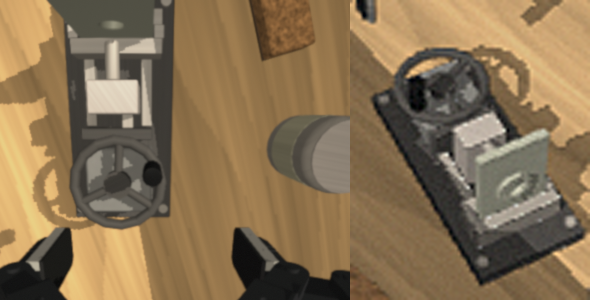

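The carriage is drawn back, with a gap and the pin showing; the flap still stands in the slot. I measure the travel from the two wrist views (rear top edge at w1 (294,28.8), w2 (213,112)) and locate the flap.

Run:
```python
from plan import *
w1,w2=load('w1'),load('w2');M=R.from_euler('z',-.2893).as_matrix()[:2,:2]
L=lambda w,p,z:(M.T@(atz(w,p,z)[:2]-[.5602,.0067])).round(4)
print(L(w1,(294,28.8),.095),L(w2,(213,112),.095), 'knob',atz(w2,(252,175),.118))
g=cv2.resize(w2['color'][0:130,150:290],None,fx=5.6,fy=4.5,interpolation=cv2.INTER_CUBIC)
# edge rows on carriage column
for w,c in((w1,294),(w2,213)): print(w['color'][ (0 if c==294 else 70):(60 if c==294 else 135),c].sum(1).tolist())
P,Q=plan([.5602,.0067,.26],down(-.289-np.pi/2),14,.6)
```

```text
[ 0.0012 -0.0587] [ 0.0017 -0.0866] knob [ 0.5570573  -0.14325561  0.118     ]
[567, 566, 569, 566, 566, 564, 564, 562, 563, 564, 566, 572, 576, 578, 580, 581, 582, 579, 575, 570, 567, 564, 562, 562, 561, 548, 513, 453, 371, 293, 240, 217, 215, 214, 212, 211, 212, 215, 214, 215, 215, 218, 217, 216, 220, 241, 279, 323, 344, 352, 361, 396, 453, 503, 520, 522, 523, 523, 522, 522]
[608, 604, 602, 599, 600, 597, 595, 583, 538, 477, 554, 622, 636, 633, 629, 628, 627, 625, 624, 621, 624, 625, 628, 630, 629, 629, 628, 625, 622, 620, 622, 626, 628, 631, 632, 631, 628, 621, 613, 608, 605, 587, 526, 399, 259, 190, 178, 178, 179, 179, 177, 178, 179, 177, 176, 175, 168, 164, 189, 227, 249, 258, 258, 252, 236]
[[0.6,[0.22,-0.05,-0.06],[0,0,0.8]],[0.6,[0.22,-0.08,-0.06],[0,0,0.81]],[0.6,[0.2,-0.1,-0.06],[0,0,0.8]],[0.6,[0.2,-0.12,-0.06],[0.01,0,0.81]],[0.6,[0.17,-0.14,-0.06],[0,0,0.8]],[0.6,[0.16,-0.16,-0.06],[0,0,0.8]],[0.6,[0.14,-0.18,-0.05],[0,0,0.81]],[0.6,[0.12,-0.2,-0.06],[0,0,0.8]]]
[[0.6,[0.1,-0.2,-0.06],[0,0,0.8]],[0.6,[0.08,-0.22,-0.06],[0,0,0.81]],[0.6,[0.05,-0.22,-0.06],[0.01,0,0.8]],[0.6,[0.02,-0.23,-0.06],[0,0,0.81]],[0.6,[0,-0.23,-0.06],[0,0,0.8]],[0.6,[-0.03,-0.22,-0.06],[0,0,0.8]]]
end [0.5599 0.0066 0.2601] 0.0002976669032625791
```

{"method": "play_rows", "body": {
  "series": [
    [0.6, [0.22, -0.05, -0.06], [0, 0, 0.8]],
    [0.6, [0.22, -0.08, -0.06], [0, 0, 0.81]],
    [0.6, [0.2, -0.1, -0.06], [0, 0, 0.8]],
    [0.6, [0.2, -0.12, -0.06], [0.01, 0, 0.81]],
    [0.6, [0.17, -0.14, -0.06], [0, 0, 0.8]],
    [0.6, [0.16, -0.16, -0.06], [0, 0, 0.8]],
    [0.6, [0.14, -0.18, -0.05], [0, 0, 0.81]],
    [0.6, [0.12, -0.2, -0.06], [0, 0, 0.8]]
  ]
}}

```text
t: 9.5
tool_pos: [0.5548, -0.061, 0.2394]
tool_rot: [-3.084, -0.595, 0.008]
contact_force: [-0.3, 0.3, -0.6]
opening: 0.0514
grip_force: 0.0
```

{"method": "play_rows", "body": {
  "series": [
    [0.6, [0.1, -0.2, -0.06], [0, 0, 0.8]],
    [0.6, [0.08, -0.22, -0.06], [0, 0, 0.81]],
    [0.6, [0.05, -0.22, -0.06], [0, 0, 0.8]],
    [0.6, [0.02, -0.23, -0.06], [0, 0, 0.81]],
    [0.6, [0, -0.23, -0.06], [0, 0, 0.8]],
    [0.6, [-0.03, -0.22, -0.06], [0, 0, 0.8]],
    [0.6, [0, 0, 0], [0, 0, 0]],
    [0.6, [0, 0, 0], [0, 0, 0]]
  ]
}}

```text
t: 10.5
tool_pos: [0.5595, 0.0064, 0.2584]
tool_rot: [3.108, -0.449, -0.005]
contact_force: [0.4, 0.8, 0.1]
opening: 0.0514
grip_force: 0.0
```

Run:
```python
from h import *
w=snap('wrist','w3');o=ctrl.get_obs();print(o['t'],o['tool_pos'],o['q'],o['tool_rot'])
M=R.from_euler('z',-.2893).as_matrix()
P=np.array([(sx*.04,sy*.005,.15) for sx in(-1,1) for sy in(-1,1)])@M.T+[.5602,.0067,0]
u=proj(w,P);print(u.round(1))
c=cv2.resize(w['color'],(800,600),interpolation=cv2.INTER_CUBIC)
for q in u: cv2.circle(c,tuple((q*800/512).astype(int)),3,(0,0,255),1)
cv2.imwrite('pics/w3b.png',c)
```

```text
10.55 [0.55957984 0.00621818 0.25860171] [-1.21181778e-01 -1.16176833e-01  1.73261101e+00 -1.36937767e-03
  1.52783483e+00  1.73720256e+00] [ 3.10776714 -0.44988776 -0.00415245]
[[256.3 223.6]
 [246.4 223.6]
 [257.  143.6]
 [246.2 143.6]]
```

View pics/w3b.png

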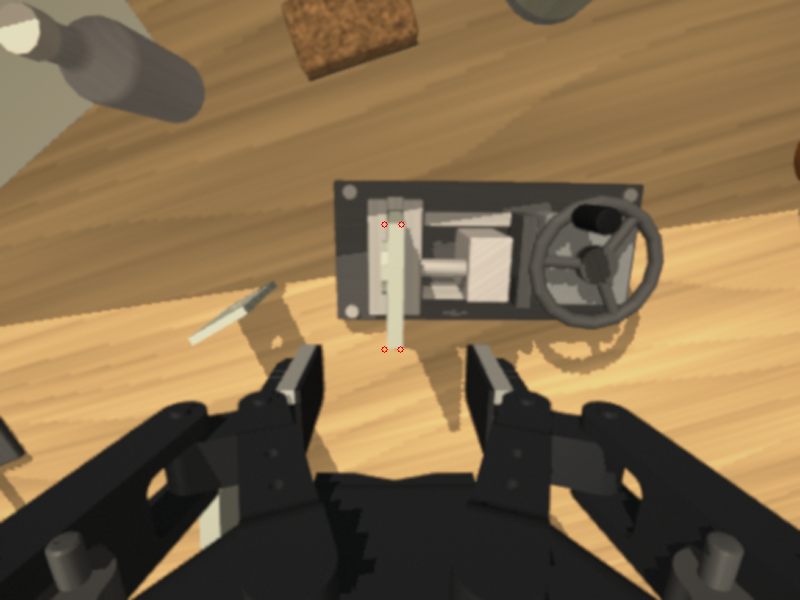

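The flap's top edge lies at x 388–405, y 222–350 in the picture, within 2 mm of the prediction. I shift 2 mm along tool y, descend and grip.

{"method": "play_rows", "body": {
  "series": [
    [0.6, [0, 0.04, 0.5], [0, 0, 0]],
    [0.6, [0, 0, 0.5], [0, 0, 0]],
    [0.6, [0, 0, 0.5], [0, 0, 0]],
    [0.6, [0, 0, 0.5], [0, 0, 0]],
    [0.6, [0, 0, 0.4], [0, 0, 0]],
    [0.6, [0, 0, 0.32], [0, 0, 0]],
    [0, [0, 0, 0], [0, 0, 0]],
    [0, [0, 0, 0], [0, 0, 0]]
  ],
  "force": 70
}}

```text
t: 11.55
tool_pos: [0.5599, 0.0044, 0.1246]
tool_rot: [3.108, -0.451, 0.001]
contact_force: [0.6, 0.1, 1.1]
opening: 0.0154
grip_force: 0.0
```

{"method": "play_rows", "body": {
  "series": [
    [0, [0, 0, 0], [0, 0, 0]],
    [0, [0, 0, 0], [0, 0, 0]],
    [0, [0, 0, 0], [0, 0, 0]],
    [0, [0, 0, 0], [0, 0, 0]]
  ]
}}

```text
t: 12.05
tool_pos: [0.5602, 0.0044, 0.125]
tool_rot: [3.108, -0.451, 0.002]
contact_force: [0.3, 0.6, 5.6]
opening: 0.0084
grip_force: 70.1
```

{"method": "play_rows", "body": {
  "series": [
    [0, [0, 0, -0.1], [0, 0, 0]],
    [0, [0, 0, -0.2], [0, 0, 0]],
    [0, [0, 0, -0.3], [0, 0, 0]],
    [0, [0, 0, -0.4], [0, 0, 0]],
    [0, [0, 0, -0.5], [0, 0, 0]],
    [0, [0, 0, -0.5], [0, 0, 0]],
    [0, [0, 0, -0.5], [0, 0, 0]],
    [0, [0, 0, -0.5], [0, 0, 0]]
  ]
}}

```text
t: 13.05
tool_pos: [0.5591, 0.0047, 0.2759]
tool_rot: [3.108, -0.451, -0.001]
contact_force: [0.3, -0.9, -2.5]
opening: 0.0085
grip_force: 69.0
```

{"method": "play_rows", "body": {
  "series": [
    [0, [0, 0, -0.4], [0, 0, 0]],
    [0, [0, 0, -0.2], [0, 0, 0]],
    [0, [0, 0, 0], [0, 0, 0]],
    [0, [0, 0, 0], [0, 0, 0]]
  ]
}}

```text
t: 13.55
tool_pos: [0.559, 0.0047, 0.3023]
tool_rot: [3.108, -0.451, -0.005]
contact_force: [0.1, 0.1, -1.6]
opening: 0.009
grip_force: 69.1
```

Run:
```python
from plan import *
s=snap('scene','s4');t=snap('top','t4')
o=ctrl.get_obs();P=np.array(o['tool_pos']);Q=R.from_rotvec(o['tool_rot']);print(o['t'],P,o['opening'],o['grip_force'])
# flap pose in tool: initial TCP (.5602,.0044,.125), centre (.5602,.0044,.085): flap local yaw -.2893
Fc=Q.apply([0,0,.040]);print('pred centre',P+Fc)
F0=R.from_euler('z',-.2893); rel=Q.inv()*F0
yaw,tilt=.100,.297
Ft=R.from_euler('z',yaw)*R.from_euler('x',tilt); Qt=Ft*rel.inv()
spot=np.array([.5428,.2651,.2627]); tgt=spot-Qt.apply([0,0,.040]);print('tcp target',tgt, (Q.inv()*Qt).magnitude())
plan(tgt,Qt,20,0)
def crop(f,x,y,w,h,sc):
    c=cv2.resize(load(f)['color'][y:y+h,x:x+w],None,fx=sc,fy=sc,interpolation=cv2.INTER_CUBIC);return c
cv2.imwrite('pics/c4.png',np.hstack([crop('s4',210,110,200,300-20,2)[:540],crop('s4',375,230,100,135,4)[:540]]))
```

```text
13.65 [0.55894223 0.00467384 0.30215002] 0.0089914632702001 69.1069757938385
pred centre [0.5587976  0.00464335 0.2621503 ]
tcp target [0.54409119 0.25353248 0.30096912] 0.4885130473563865
[[0,[-0.09,-0.23,0.0],[0.1,-0.02,-0.14]],[0,[-0.08,-0.24,0.01],[0.11,-0.02,-0.14]],[0,[-0.07,-0.24,0.0],[0.1,-0.02,-0.14]],[0,[-0.07,-0.24,0.02],[0.11,-0.02,-0.14]],[0,[-0.07,-0.24,0.01],[0.1,-0.02,-0.13]],[0,[-0.06,-0.24,0.02],[0.11,-0.02,-0.14]],[0,[-0.06,-0.24,0.02],[0.1,-0.02,-0.14]],[0,[-0.05,-0.24,0.03],[0.11,-0.02,-0.14]]]
[[0,[-0.05,-0.24,0.03],[0.1,-0.02,-0.14]],[0,[-0.04,-0.25,0.04],[0.11,-0.02,-0.14]],[0,[-0.04,-0.24,0.03],[0.1,-0.02,-0.14]],[0,[-0.03,-0.24,0.05],[0.11,-0.02,-0.13]],[0,[-0.03,-0.25,0.04],[0.1,-0.02,-0.14]],[0,[-0.02,-0.24,0.05],[0.1,-0.03,-0.14]],[0,[-0.02,-0.24,0.05],[0.11,-0.02,-0.14]],[0,[-0.02,-0.25,0.06],[0.1,-0.02,-0.14]]]
[[0,[-0.01,-0.24,0.06],[0.11,-0.02,-0.14]],[0,[0,-0.24,0.06],[0.1,-0.02,-0.14]],[0,[0,-0.24,0.07],[0.11,-0.02,-0.14]],[0,[0.01,-0.24,0.07],[0.1,-0.02,-0.13]]]
end [0.5442 0.2537 0.3008] 0.00021416724253366614
```

View pics/c4.png

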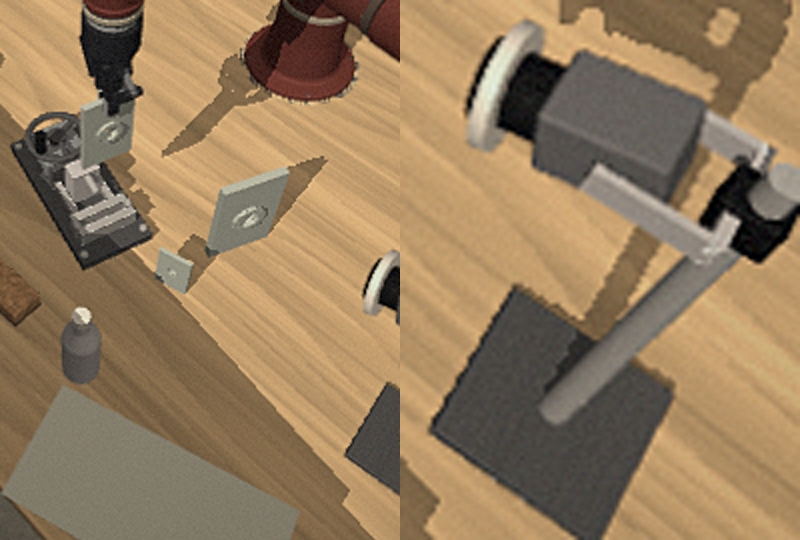

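The flap hangs level in the fingers with its rim towards the camera, and the decoys stand apart from the path. I check the camera yaw and centre against the foot plate before going in (scene corners (404,301.3), (443,326.3), (383,337.5)).

Run:
```python
from h import *
s=load('s4')
A,B,C=[atz(s,p,.01)[:2] for p in((404,301.3),(443,326.3),(383,337.5))]
print(A,B,C,B-A,C-A,[np.degrees(np.arctan2(*(v)[::-1])) for v in(B-A,C-A)]);
c=(B+C)/2;print('plate centre',c,'origin at', c-.07*np.array([-np.sin(.1),np.cos(.1)]))
```

```text
[0.4574004  0.48445267] [0.44278499 0.59804064] [0.58767957 0.49982305] [-0.01461541  0.11358797] [0.13027916 0.01537037] [np.float64(97.33198688516659), np.float64(6.728668437868915)]
plate centre [0.51523228 0.54893184] origin at [0.52222062 0.47928155]
```

{"method": "play_rows", "body": {
  "series": [
    [0, [-0.09, -0.23, 0.0], [0.1, -0.02, -0.14]],
    [0, [-0.08, -0.24, 0.01], [0.11, -0.02, -0.14]],
    [0, [-0.07, -0.24, 0.0], [0.1, -0.02, -0.14]],
    [0, [-0.07, -0.24, 0.02], [0.11, -0.02, -0.14]],
    [0, [-0.07, -0.24, 0.01], [0.1, -0.02, -0.13]],
    [0, [-0.06, -0.24, 0.02], [0.11, -0.02, -0.14]],
    [0, [-0.06, -0.24, 0.02], [0.1, -0.02, -0.14]],
    [0, [-0.05, -0.24, 0.03], [0.11, -0.02, -0.14]]
  ]
}}

```text
t: 14.65
tool_pos: [0.5535, 0.105, 0.3032]
tool_rot: [-3.016, 0.199, 0.01]
contact_force: [0.3, -0.5, -2.2]
opening: 0.009
grip_force: 69.1
```

{"method": "play_rows", "body": {
  "series": [
    [0, [-0.05, -0.24, 0.03], [0.1, -0.02, -0.14]],
    [0, [-0.04, -0.25, 0.04], [0.11, -0.02, -0.14]],
    [0, [-0.04, -0.24, 0.03], [0.1, -0.02, -0.14]],
    [0, [-0.03, -0.24, 0.05], [0.11, -0.02, -0.13]],
    [0, [-0.03, -0.25, 0.04], [0.1, -0.02, -0.14]],
    [0, [-0.02, -0.24, 0.05], [0.1, -0.03, -0.14]],
    [0, [-0.02, -0.24, 0.05], [0.11, -0.02, -0.14]],
    [0, [-0.02, -0.25, 0.06], [0.1, -0.02, -0.14]]
  ]
}}

```text
t: 15.65
tool_pos: [0.5474, 0.2047, 0.3025]
tool_rot: [-2.905, -0.035, 0.019]
contact_force: [-0.5, 0.1, -2.2]
opening: 0.0083
grip_force: 69.1
```

{"method": "play_rows", "body": {
  "series": [
    [0, [-0.01, -0.24, 0.06], [0.11, -0.02, -0.14]],
    [0, [0, -0.24, 0.06], [0.1, -0.02, -0.14]],
    [0, [0, -0.24, 0.07], [0.11, -0.02, -0.14]],
    [0, [0.01, -0.24, 0.07], [0.1, -0.02, -0.13]],
    [0, [0, 0, 0], [0, 0, 0]],
    [0, [0, 0, 0], [0, 0, 0]],
    [0, [0, 0, 0], [0, 0, 0]],
    [0, [0, 0, 0], [0, 0, 0]]
  ]
}}

```text
t: 16.65
tool_pos: [0.5448, 0.2534, 0.3023]
tool_rot: [-2.844, -0.143, 0.022]
contact_force: [0.1, 0.8, -2.2]
opening: 0.009
grip_force: 69.1
```

Run:
```python
from h import *
s=snap('scene','s5');t=snap('top','t5')
o=ctrl.get_obs();P=np.array(o['tool_pos']);Q=R.from_rotvec(o['tool_rot']);print(o['t'],P,o['grip_force'],'centre',P+Q.apply([0,0,.04]),o['q'])
def crop(f,x,y,w,h,sc):
    c=cv2.resize(load(f)['color'][y:y+h,x:x+w],None,fx=sc,fy=sc,interpolation=cv2.INTER_CUBIC)
    for k in range(0,w,10): cv2.line(c,(k*sc,0),(k*sc,5),(0,255,255),1)
    for k in range(0,h,10): cv2.line(c,(0,k*sc),(5,k*sc),(0,255,255),1)
    return c
cv2.imwrite('pics/c5.png',np.hstack([crop('s5',310,190,120,100,4),crop('t5',115,180,80,100,4)]))
```

```text
16.75 [0.54479867 0.25343302 0.30228789] 69.11749005317688 centre [0.54359701 0.26497931 0.26400945] [ 0.17430226 -0.08340122  1.65003327  0.29373865  1.55430778  1.64250135]
```

View pics/c5.png

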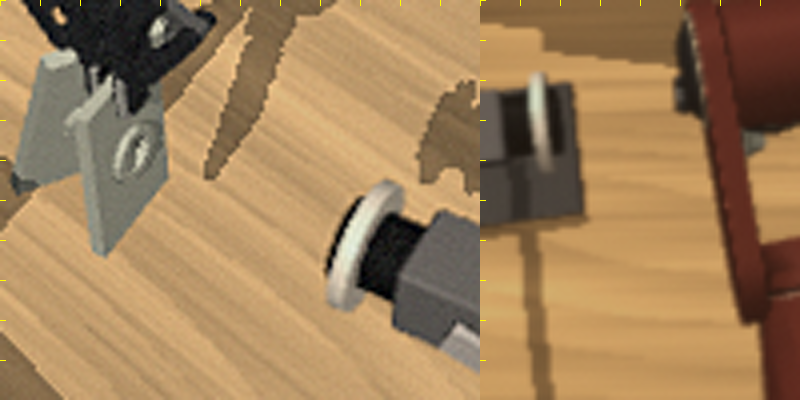

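The flap is held with its rim facing the ring lamp: rim centre at scene pixel (343,227.5), lower corner (335.8,253.8). I do one projection check before handing in.

Run:
```python
from h import *
s=load('s5');o=ctrl.get_obs();Q=R.from_rotvec(o['tool_rot']);c=np.array(o['tool_pos'])+Q.apply([0,0,.04])
F=R.from_euler('z',.1)*R.from_euler('x',.297)
rel=F.apply([[0,.01,0],[.04,.005,-.065],[-.04,.005,-.065],[.04,.005,.065]])+c
print(proj(s,rel).round(1), Q.apply([0,-1,0]),F.apply([0,1,0]), -Q.apply([0,0,1]),F.apply([0,0,1]),np.abs(o['dq']).max())
```

```text
[[344.3 227.5]
 [336.2 253.6]
 [352.2 233.2]
 [331.7 219.4]] [-0.09614837  0.95211903  0.29021518] [-0.09546258  0.95144164  0.29265287] [ 0.03004144 -0.28865738  0.95696104] [ 0.02921654 -0.29119083  0.95621875] 0.002212465743429785
```

The flap matches the prediction to about 1 px, so I'm handing in.

```bash
python3 -c "
from station import ctrl
print(ctrl.finish_job())"
```

```text
the job is handed in; nothing more can be done
None
```

I wound the wheel to its stop, lifted the flap out and handed the job in with it held still and rim-side to the lens; by my measurements its centre is about 2 mm from the computed spot, but no verdict came back.

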